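# Reset the air chisel's oiler by clicks

## Task

Reset the oiler on the bench air unit for the air chisel: pull the oiler's knob up to unlock it, turn it clockwise until the needle is on its seat, firmly felt but not forced, then open it anticlockwise exactly seven clicks and push the knob fully down to lock it. Leave everything else on the bench where it is.

Things in the scene. Friction and masses are not known exactly. Their poses are not given: they have to be found in the camera images.
- air_unit: Compressed-air unit fixed to the bench: three metal modules (64 x 78 x 55 mm, tops 205 mm up) in a row along its y axis between two posts on a base plate. Origin on the bench under the oiler's axis, z up. Oiler at y = 0, regulator (big black knob 48 mm across, top at 260 mm) at y = 95 mm, filter at y = 190 mm; outlet coupler to y = -125 mm, 178 mm up.
- oiler_bonnet (a point): Centre of the top of the oiler's round metal bonnet (65 mm across), 223 mm above the bench, on the oiler's axis, fixed to the unit. Above it stand a narrow clear sight dome (26 mm across, 12 mm high) and the oiler's knob, the small knob at the end of the row.
- oiler_grip (a point): Centre of the oiler's knob, half-way up it, on its upright axis; rises with the knob but does not turn with it (axes of the unit). The knob: fluted black cylinder 36 mm across, 28 mm high (238 to 266 mm above the bench when down), a raised pointer bar on its top. 24 clicks a turn (15 degrees each); each resists with about 0.1 N m, then snaps into the next. Let go, it rests in a click.
- oiler_lock (a joint): Height of the oiler's knob above its locked position, m. 0 = fully down: locked, it cannot turn. It slides up 6 mm against 5 to 7 N of friction to a stop and stays where it is left; it turns freely above 4.5 mm. Push it down with the knob resting in a click.
- oiler_needle (a joint): Opening of the needle inside the oiler, m: 0 at click 0, 0.05 mm more for each click of the knob anticlockwise (seen from above); 2 to 7 clicks open at the start. Too fine to be read from the given value: count the clicks. Fully open at 14 clicks.
- oiler_seat: The needle's seat in the bonnet, 216 mm above the bench: the firm stop of the knob's clockwise turn, met 0.04 rad past the last click and 27 mm from the axis; 0.2 to 0.4 N m on the knob seats the needle, over 0.67 N m (25 N on the seat) damages it. It gives about 0.06 rad. Let go there, the knob springs back into the last click: this is click 0.
- oil_bottle: White plastic oil bottle with a black cap, 48 mm across, 125 mm high, standing beside the unit; origin at the centre of its underside. To be left alone.
- spanner: Steel spanner 180 mm long lying beside the unit; to be left alone.
- pencil: Flat carpenter's pencil, 164 x 12 x 8 mm, lying on the unit's base plate; to be left alone.
- air_chisel: Aluminium air chisel handpiece 280 mm long and 32 mm thick, lying on the bench; to be left alone.
- mallet: Round wooden carver's mallet, 92 mm across and 242 mm high, standing on its head; to be left alone.
- ear_muffs: Black and yellow ear defenders, about 200 x 150 x 85 mm, lying on the bench; to be left alone.
- gouge: Carving gouge with a broad blade and a wooden handle, 275 mm long, lying on the bench; to be left alone.

How it is judged:
By the outcome, as a careful person would: the job done as asked, in the order asked, and still so for the second after the job is handed in, with the robot touching nothing.
It also fails if it takes over 72 s, if anything falls off the work surface, if the arm or the gripper's body presses on something with over 40 N, if the wrist force passes 120 N, or if a joint passes its speed limit or range.

## Robot

A 6-joint arm with a two-finger parallel gripper is mounted at the origin on the work surface. World frame = base frame: x ahead of the robot, y to its left, z up, the work surface at z = 0. Lengths are in m, angles in degrees, forces in N, time in s.
With the tool pointing down it reaches from about 0.375 to 0.9 m from the base axis. Payload 3.1 kg.
Tool frame: the origin (TCP) lies on the centre line of the jaws, within the pads' length; the fingertips stand 25 mm ahead of it and the grasp point (between the pads) lies 6 mm ahead of it; z points along the fingers, y is the line along which they close (so a half turn about z gives the same grasp; the last joint's range is limited). The gripper opens to 87 mm and grips with 3 to 60 N. Pads are 19 mm wide; open, the fingers measure 117 mm over their backs; the gripper's body (75 mm by 190 mm) begins 51 mm behind the grasp point.
Start: joints at [-78.409, 30.224, 82.088, -0, 67.689, -10.227], TCP at [0.232, -0.58, 0.248] pointing down, gripper open.
Joint ranges: [-176.69, 176.69], [-43.24, 126.21], [12.49, 139.97], [-82, 262], [0, 151.66], [-163.58, 163.58]. Speed limits (degrees/s): [159.86, 159.86, 180, 180, 180, 180].

## Interface

Orientations are given as a 3x3 rotation matrix whose columns are the frame's x, y, z axes.
In Python, from rig import read_state, capture, camera_params, hand_in gives the robot as it stands.
- The arm moves only by the tool apply_moves, never from a script. Its argument "rows" is a list of rows, each an object of numbers: "x", "y", "z": the shift along the tool's x, y, z in mm; "rx", "ry", "rz": the turn, a rotation vector about the tool's x, y, z in units of 6 degrees (1.0 is 6 degrees); "claw": the closure in counts, from 0 (fully open) to 255 (shut). A call has 1 to 10 rows; each row is the pose to reach, as a shift and turn from the pose commanded when the call began, along the tool's axes at that moment; what a row does not reach only later rows make up. A row lasts 1/8 s, in which the tool goes at most 62.5 mm and 10.7 degrees, less where a joint would pass 70% of its speed; a pose out of reach is approached as far as the arm can. A call with a gripper value outside its range is refused whole. The fingers move at their own pace and stop on an object; the grip force is fixed at half the most. Time passes only in rows, so rows that repeat a pose let the fingers close. It gives the time, the measured TCP pose, the force, the opening and the grip force at its end, in the units of the state.
- read_state(): the state, without advancing time (a new reading comes with each control period).
- capture(name): name is "scene" or "top"; returns (picture, depth): 420x560x3 uint8, red, green, blue; 420x560 float32, m along the optical axis (not along the pixel's ray), 0 where there is no reading.
- camera_params(name): a dict with "fx", "fy", "cx", "cy" (pixels), "xyz" and "orientation" of the camera in the world. Camera axes: x right, y up, looking along -z (the intrinsics and any distortion apply to the point x, -y, -z); pixel columns grow to the right and rows downward; lengths in m; the calibration is good to about 2 mm. A picture is of the moment at which its call begins. camera_params takes no time and is no camera call.
- hand_in(): hands the job in; it is judged then, once.
The state is a dict: "time_s": time; "joint_positions": joint angles; "qvel": joint speeds; "tau": joint torques, N m; "position": TCP position; "tcp_rot": TCP orientation; "force": force on the tool from outside, world axes, zero at the start; "moment": the same for the moment, N m; "opening": opening from 0.0 (shut) to 1.0 (fully open); "grasp_force": force on a finger pad.
Only numpy, scipy, OpenCV 4.12 (cv2) and the standard library are available. Lean on these libraries where they do the work, as an engineer would, in place of code of your own. Each camera call takes 0.05 s, during which the arm holds its last target. There are 200 camera calls.

## Working session

There is one attempt and no reset: what is moved stays moved. The work goes in short steps, Python scripts to look and compute and a tool call to move; the robot and the scene stay as the last step left them, time stands still between calls to the robot, and variables do not carry over. Pictures are saved under pics/ and viewed, at most 10 in all, crops included, and the job is handed in when it is done.

Besides the shell and the picture viewer there is one more tool, called after "Call:" as name([rows], argument=value, ...), one row to a line, values as JSON. apply_moves: Moves the arm, as the interface text tells. Its arguments: {"type":"object","properties":{"rows":{"type":"array"}},"required":["rows"]}

```bash
ls; mkdir -p pics; cat > h.py <<'E'
import numpy as np, cv2
from rig import read_state, capture, camera_params, hand_in
def cloud(name):
    im,d=capture(name); p=camera_params(name)
    v,u=np.mgrid[0:420,0:560]
    P=np.stack([(u-p['cx'])/p['fx']*d,-(v-p['cy'])/p['fy']*d,-d],-1)
    W=P@np.array(p['orientation']).T+np.array(p['xyz']); W[d==0]=np.nan
    return im,d,W
E
python3 - <<'E'
from h import *
for n in('scene','top'):
    im,d,W=cloud(n); np.save(f'{n}.npy',W); cv2.imwrite(f'pics/{n}0.png',im[...,::-1]); p=camera_params(n);print(n,p)
print(read_state())
E
```

```text
pics
scene {'fx': 403.1193166116459, 'fy': 403.1193166116459, 'cx': 279.9717393055519, 'cy': 214.18661493794798, 'xyz': array([1.0559959 , 0.45839116, 1.11876343]), 'orientation': array([[-0.65248072, -0.61286879,  0.44571376],
       [ 0.75773489, -0.53565809,  0.37270395],
       [ 0.01033156,  0.58091502,  0.81389864]])}
top {'fx': 379.2308089312219, 'fy': 379.2308089312219, 'cx': 280.5704172768887, 'cy': 208.09541012825903, 'xyz': array([0.45471774, 0.01097216, 1.25282679]), 'orientation': array([[ 0.02125378,  0.99705895, -0.07363241],
       [-0.99968248,  0.02219126,  0.0119371 ],
       [ 0.01353599,  0.07335532,  0.99721401]])}
{'time_s': 0.1, 'joint_positions': array([-7.84086795e+01,  3.02734442e+01,  8.21498879e+01, -5.69928247e-04,
        6.76908230e+01, -1.02279804e+01]), 'qvel': array([ 0.10717273, -0.14686186, -0.10354383, -0.05425114,  0.03608751,
        0.00748208]), 'tau': array([ 1.99979222e-04, -4.40984058e+01, -1.77151269e+01,  6.34230673e-02,
        5.33920771e-02, -4.09780080e-05]), 'position': array([ 0.23219061, -0.5795954 ,  0.24666687]), 'tcp_rot': array([[ 9.28359337e-01,  3.71683701e-01, -4.09342946e-04],
       [ 3.71683766e-01, -9.28357353e-01,  1.94989814e-03],
       [ 3.44728823e-04, -1.96235227e-03, -9.99998015e-01]]), 'force': array([-0.45409926,  0.44196046, -0.51970892]), 'moment': array([0.05790396, 0.00678986, 0.00419915]), 'grasp_force': 0.0, 'opening': 0.9988336430658153}
```

View pics/scene0.png

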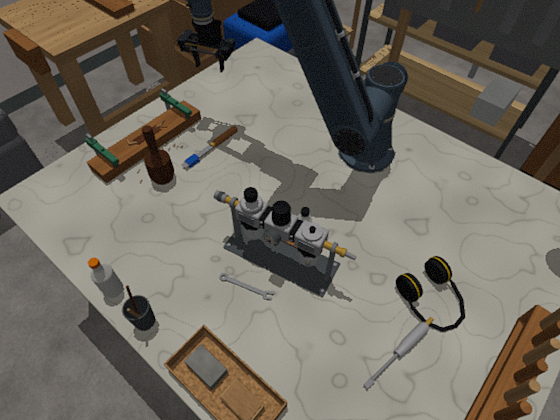

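View pics/top0.png

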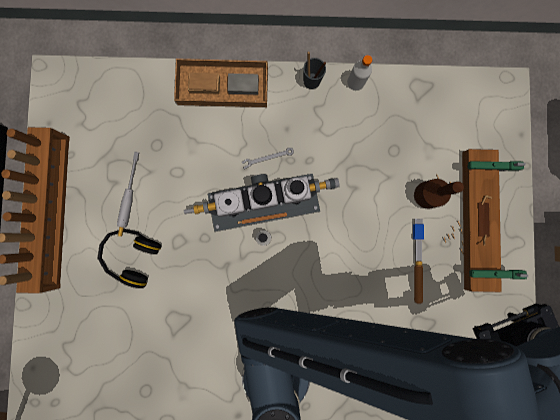

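The oiler's small knob is at (251,195) in the scene picture and (296,187) in the top picture. The regulator is at (262,193), the filter at (229,200) and the oil bottle at (262,237) in the top picture. Next I'll measure the knob and the unit axis.

```bash
python3 - <<'E'
from h import *
for n in('top','scene'):
    W=np.load(n+'.npy'); m=(W[...,0]>.3)&(W[...,0]<.75)&(W[...,1]>-.3)&(W[...,1]<.3)
    for lo,hi in((.262,.275),(.252,.2615),(.216,.228),(.2,.2085)):
        k=m&(W[...,2]>lo)&(W[...,2]<hi); q=W[k]
        if len(q)<4: continue
        # cluster by image components
        c,l=cv2.connectedComponents(k.astype(np.uint8))
        for i in range(1,c):
            q=W[l==i]
            if len(q)>12: print(n,lo,len(q),q.mean(0).round(4),q.min(0).round(3),q.max(0).round(3),cv2.minEnclosingCircle(q[:,:2].astype(np.float32)))
im=cv2.imread('pics/top0.png'); a=cv2.resize(im[150:250,175:350],(0,0),fx=4,fy=4,interpolation=cv2.INTER_CUBIC); cv2.imwrite('pics/topc.png',a)
E
```

```text
top 0.262 145 [ 0.5844 -0.0422  0.2662] [ 0.568 -0.061  0.262] [ 0.603 -0.024  0.271] ((0.5847839713096619, -0.042631957679986954), 0.018842903897166252)
top 0.252 235 [0.5646 0.0503 0.2584] [0.541 0.025 0.252] [0.589 0.076 0.261] ((0.5649289488792419, 0.05049986392259598), 0.025611357763409615)
top 0.216 249 [ 0.5815 -0.041   0.2218] [ 0.554 -0.073  0.216] [ 0.616 -0.012  0.228] ((0.5846633911132812, -0.042381402105093), 0.03194071725010872)
top 0.216 29 [0.5459 0.0474 0.2229] [0.538 0.025 0.217] [0.561 0.074 0.228] ((0.557157039642334, 0.049753572791814804), 0.02469118870794773)
top 0.216 36 [0.5447 0.1429 0.2233] [0.534 0.135 0.216] [0.553 0.154 0.228] ((0.5439626574516296, 0.14342018961906433), 0.010848061181604862)
top 0.2 39 [0.6158 0.059  0.2021] [0.604 0.049 0.2  ] [0.627 0.072 0.205] ((0.6165238618850708, 0.059820953756570816), 0.012739667668938637)
top 0.2 71 [ 0.5897 -0.0732  0.2036] [ 0.559 -0.083  0.2  ] [ 0.621 -0.054  0.207] ((0.5900897979736328, -0.06594333797693253), 0.031271111220121384)
top 0.2 585 [0.5619 0.0537 0.2036] [ 0.516 -0.041  0.2  ] [0.612 0.14  0.208] (
[... 826 characters left out ...]
 [0.5807 0.0621 0.2227] [0.546 0.031 0.217] [0.593 0.078 0.227] ((0.5682854652404785, 0.05268333852291107), 0.026862606406211853)
scene 0.216 37 [0.5476 0.1432 0.224 ] [0.537 0.128 0.217] [0.556 0.152 0.227] ((0.5441104173660278, 0.1394774615764618), 0.01341179758310318)
scene 0.2 426 [0.5827 0.0296 0.2038] [ 0.53  -0.076  0.2  ] [0.626 0.106 0.208] ((0.5906754732131958, 0.01468853373080492), 0.09264195710420609)
scene 0.2 264 [0.5541 0.1458 0.2039] [0.509 0.088 0.2  ] [0.583 0.185 0.208] ((0.5486154556274414, 0.13742563128471375), 0.05097181722521782)
scene 0.2 41 [0.6163 0.0613 0.2017] [0.605 0.05  0.2  ] [0.628 0.073 0.205] ((0.6169586777687073, 0.06179708242416382), 0.012505725957453251)
```

View pics/topc.png

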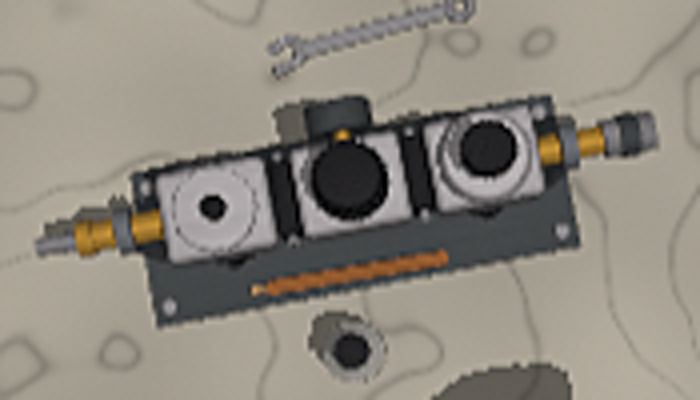

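Both cameras put the knob axis at about (0.585, -0.042), with its top at 0.266 as expected. The unit's y axis points along (-0.21, 0.98). I'll go above it with the wrist pre-wound anticlockwise, which leaves about 120° of clockwise travel.

Call:
apply_moves([
  {"z":-60},
  {"x":30,"y":-20,"z":-85,"rz":-1.5},
  {"x":528,"y":-368,"z":-85,"rz":-20.7},
  {"x":528,"y":-368,"z":-85,"rz":-20.7},
  {"x":528,"y":-368,"z":-85,"rz":-20.7},
  {"x":528,"y":-368,"z":-85,"rz":-20.7},
  {"x":528,"y":-368,"z":-85,"rz":-20.7},
  {"x":528,"y":-368,"z":-85,"rz":-20.7},
  {"x":528,"y":-368,"z":-85,"rz":-20.7},
  {"x":528,"y":-368,"z":-85,"rz":-20.7},
])

```text
validation failed for argument at $.ro...
```

```bash
cat >> h.py <<'E'
def fix(x,y,z,yaw):
    s=read_state(); R=np.array(s['tcp_rot']); p=np.array(s['position'])
    yw=np.degrees(np.arctan2(R[1,0],R[0,0])); dy=(yaw-yw+180)%360-180
    print('t',round(s['time_s'],2),'p',p.round(4),'yaw',yw.round(2),'q',np.round(s['joint_positions'],1),'f',np.round(s['force'],1),'m',np.round(s['moment'],3))
    print('move mm',((np.array([x,y,z])-p)@R*1000).round(1),'rz',round(-dy/6,2),'zaxis',R[:,2].round(4))
E
python3 -c "
from h import *
fix(.585,-.042,.33,146)"
```

```text
t 0.1 p [ 0.2322 -0.5796  0.2467] yaw 21.82 q [-78.4  30.3  82.1  -0.   67.7 -10.2] f [-0.5  0.4 -0.5] m [0.058 0.007 0.004]
move mm [ 527.4 -368.1  -82.4] rz -20.7 zaxis [-4.0e-04  1.9e-03 -1.0e+00]
```

The call was refused. I'll resend it with every field filled in.

Call:
apply_moves([
  {"x":0,"y":0,"z":-60,"rx":0,"ry":0,"rz":0,"claw":0},
  {"x":30,"y":-20,"z":-85,"rx":0,"ry":0,"rz":-1.5,"claw":0},
])

```text
time_s: 0.35
position: [0.2521, -0.5532, 0.335]
tcp_rot: [[0.858, 0.513, 0.001], [0.513, -0.858, -0.006], [-0.002, 0.005, -1.0]]
force: [0.8, 0.4, -0.6]
opening: 1.0
grasp_force: 0.0
```

Call:
apply_moves([
  {"x":546,"y":-266,"z":0,"rx":0,"ry":0,"rz":-19.2,"claw":0},
  {"x":546,"y":-266,"z":0,"rx":0,"ry":0,"rz":-19.2,"claw":0},
  {"x":546,"y":-266,"z":0,"rx":0,"ry":0,"rz":-19.2,"claw":0},
  {"x":546,"y":-266,"z":0,"rx":0,"ry":0,"rz":-19.2,"claw":0},
  {"x":546,"y":-266,"z":0,"rx":0,"ry":0,"rz":-19.2,"claw":0},
  {"x":546,"y":-266,"z":0,"rx":0,"ry":0,"rz":-19.2,"claw":0},
  {"x":546,"y":-266,"z":0,"rx":0,"ry":0,"rz":-19.2,"claw":0},
  {"x":546,"y":-266,"z":0,"rx":0,"ry":0,"rz":-19.2,"claw":0},
  {"x":546,"y":-266,"z":0,"rx":0,"ry":0,"rz":-19.2,"claw":0},
  {"x":546,"y":-266,"z":0,"rx":0,"ry":0,"rz":-19.2,"claw":0},
])

```text
time_s: 1.6
position: [0.5861, -0.0397, 0.3321]
tcp_rot: [[-0.751, 0.66, -0.001], [0.66, 0.751, 0.0], [0.001, -0.0, -1.0]]
force: [0.6, -0.8, 0.3]
opening: 1.0
grasp_force: 0.0
```

```bash
python3 -c "
from h import *
fix(.585,-.042,.33,146)"
```

```text
t 1.6 p [ 0.5861 -0.0397  0.3321] yaw 138.71 q [-14.8  22.4  81.5   0.   76.1 -63.5] f [ 0.6 -0.8  0.3] m [ 0.071 -0.158 -0.025]
move mm [-0.7 -2.5  2.1] rz -1.22 zaxis [-6.e-04  4.e-04 -1.e+00]
```

Call:
apply_moves([
  {"x":0,"y":0,"z":0,"rx":0,"ry":0,"rz":0,"claw":0},
  {"x":0,"y":0,"z":0,"rx":0,"ry":0,"rz":0,"claw":0},
])

```text
time_s: 1.85
position: [0.5848, -0.0424, 0.332]
tcp_rot: [[-0.746, 0.666, -0.002], [0.666, 0.746, -0.0], [0.001, -0.001, -1.0]]
force: [0.4, 0.1, 0.6]
opening: 1.0
grasp_force: 0.0
```

```bash
python3 -c "
from h import *
fix(.585,-.042,.26,146)
im,d,W=cloud('scene'); cv2.imwrite('pics/s1.png',cv2.resize(im[120:270,180:380,::-1],(0,0),fx=4,fy=4,interpolation=cv2.INTER_CUBIC))"
```

```text
t 1.85 p [ 0.5848 -0.0424  0.332 ] yaw 138.21 q [-15.   22.4  81.6  -0.   76.1 -63.2] f [0.4 0.1 0.6] m [ 0.039 -0.136  0.014]
move mm [ 0.   0.6 72. ] rz -1.3 zaxis [-1.7e-03 -2.0e-04 -1.0e+00]
```

View pics/s1.png

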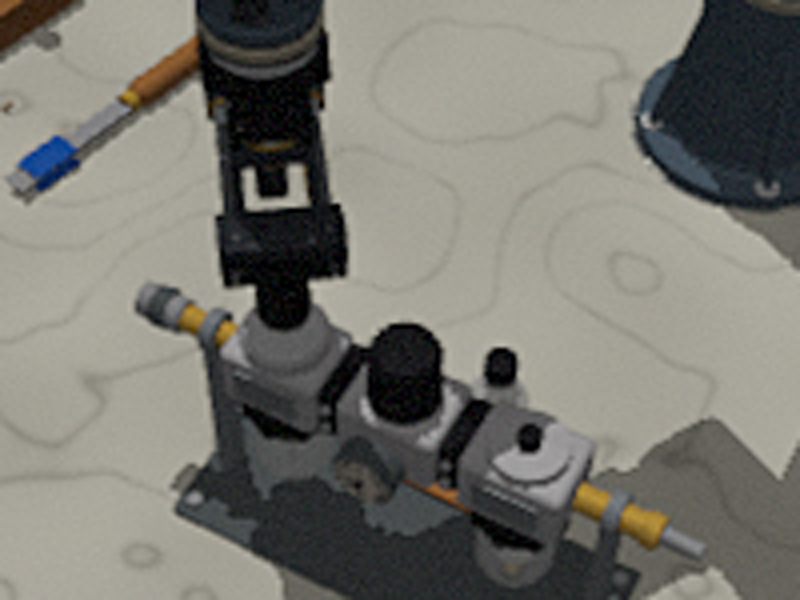

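The gripper is centred over the knob (knob at (282,305) in this crop) and its fingers are clear of the regulator. I'll go down and close.

Call:
apply_moves([
  {"x":0,"y":0.5,"z":40,"rx":0,"ry":0,"rz":0,"claw":80},
  {"x":0,"y":0.5,"z":60,"rx":0,"ry":0,"rz":0,"claw":80},
  {"x":0,"y":0.5,"z":72,"rx":0,"ry":0,"rz":0,"claw":80},
  {"x":0,"y":0.5,"z":72,"rx":0,"ry":0,"rz":0,"claw":80},
  {"x":0,"y":0.5,"z":72,"rx":0,"ry":0,"rz":0,"claw":255},
  {"x":0,"y":0.5,"z":72,"rx":0,"ry":0,"rz":0,"claw":255},
  {"x":0,"y":0.5,"z":72,"rx":0,"ry":0,"rz":0,"claw":255},
  {"x":0,"y":0.5,"z":72,"rx":0,"ry":0,"rz":0,"claw":255},
])

```text
time_s: 2.9
position: [0.5849, -0.0432, 0.2613]
tcp_rot: [[-0.747, 0.665, -0.002], [0.665, 0.747, -0.003], [-0.001, -0.003, -1.0]]
force: [-3.0, -4.6, 3.6]
opening: 0.406
grasp_force: 30.0
```

```bash
python3 -c "
from h import *
fix(.585,-.042,.26,146); s=read_state(); print(s['opening']*87,s['grasp_force'])"
```

```text
t 2.9 p [ 0.5849 -0.0432  0.2613] yaw 138.29 q [-15.   26.4  86.8  -0.2  66.8 -63.2] f [-3.  -4.6  3.6] m [-0.639  0.423  0.006]
move mm [0.7 0.9 1.3] rz -1.28 zaxis [-0.0016 -0.0031 -1.    ]
35.28473881493956 29.994174004532397
```

Call:
apply_moves([
  {"x":0,"y":-1.2,"z":0,"rx":0,"ry":0,"rz":0,"claw":255},
  {"x":0,"y":-1.2,"z":-2,"rx":0,"ry":0,"rz":0,"claw":255},
  {"x":0,"y":-1.2,"z":-4,"rx":0,"ry":0,"rz":0,"claw":255},
  {"x":0,"y":-1.2,"z":-6,"rx":0,"ry":0,"rz":0,"claw":255},
  {"x":0,"y":-1.2,"z":-7,"rx":0,"ry":0,"rz":0,"claw":255},
  {"x":0,"y":-1.2,"z":-7,"rx":0,"ry":0,"rz":0,"claw":255},
])

```text
time_s: 3.65
position: [0.5848, -0.0432, 0.2674]
tcp_rot: [[-0.746, 0.666, -0.0], [0.666, 0.746, -0.001], [-0.0, -0.001, -1.0]]
force: [1.0, -4.8, -6.4]
opening: 0.405
grasp_force: 30.0
```

```bash
python3 -c "
from h import *
fix(.585,-.042,.267,146)"
```

```text
t 3.65 p [ 0.5848 -0.0432  0.2674] yaw 138.25 q [-15.1  26.   86.5  -0.   67.6 -63.3] f [ 1.  -4.8 -6.4] m [-0.882 -0.114  0.017]
move mm [0.6 1.  0.4] rz -1.29 zaxis [-5.e-04 -7.e-04 -1.e+00]
```

The knob is up about 6 mm, with a 6.4 N friction reading. I'll test that it is unlocked with a small clockwise turn.

Call:
apply_moves([
  {"x":-0.8,"y":-0.8,"z":0,"rx":0,"ry":0,"rz":0.4,"claw":255},
  {"x":-0.8,"y":-0.8,"z":0,"rx":0,"ry":0,"rz":0.75,"claw":255},
  {"x":-0.8,"y":-0.8,"z":0,"rx":0,"ry":0,"rz":0.75,"claw":255},
])

```text
time_s: 4.03
position: [0.5847, -0.0434, 0.2674]
tcp_rot: [[-0.692, 0.722, -0.001], [0.722, 0.692, 0.001], [0.001, 0.0, -1.0]]
force: [-0.0, -1.7, -6.6]
opening: 0.403
grasp_force: 30.0
```

```bash
python3 -c "
from h import *
fix(.585,-.042,.267,138.2)"
```

```text
t 4.03 p [ 0.5847 -0.0434  0.2674] yaw 133.75 q [-15.2  26.   86.5   0.1  67.6 -59. ] f [-0.  -1.7 -6.6] m [-0.265 -0.271  0.051]
move mm [0.8 1.1 0.4] rz -0.74 zaxis [-5.0e-04  1.1e-03 -1.0e+00]
```

Call:
apply_moves([
  {"x":0,"y":0,"z":0,"rx":0,"ry":0,"rz":0.8,"claw":255},
  {"x":0,"y":0,"z":0,"rx":0,"ry":0,"rz":1.6,"claw":255},
  {"x":0,"y":0,"z":0,"rx":0,"ry":0,"rz":2.4,"claw":255},
  {"x":0,"y":0,"z":0,"rx":0,"ry":0,"rz":3.2,"claw":255},
  {"x":0,"y":0,"z":0,"rx":0,"ry":0,"rz":4.0,"claw":255},
  {"x":0,"y":0,"z":0,"rx":0,"ry":0,"rz":4.5,"claw":255},
  {"x":0,"y":0,"z":0,"rx":0,"ry":0,"rz":5.0,"claw":255},
  {"x":0,"y":0,"z":0,"rx":0,"ry":0,"rz":5.0,"claw":255},
])

```text
time_s: 5.03
position: [0.5844, -0.0436, 0.2674]
tcp_rot: [[-0.239, 0.971, -0.001], [0.971, 0.239, 0.001], [0.001, -0.001, -1.0]]
force: [-0.7, -2.5, -6.8]
opening: 0.403
grasp_force: 30.0
```

```bash
python3 -c "
from h import *
fix(.585,-.042,.267,138.2)"
```

```text
t 5.03 p [ 0.5844 -0.0436  0.2674] yaw 103.8 q [-15.2  26.   86.5   0.   67.6 -29. ] f [-0.7 -2.5 -6.8] m [-0.312  0.051  0.027]
move mm [1.4 0.9 0.4] rz -5.73 zaxis [-1.3e-03  7.0e-04 -1.0e+00]
```

Call:
apply_moves([
  {"x":0,"y":0,"z":0,"rx":0,"ry":0,"rz":0.7,"claw":255},
  {"x":0,"y":0,"z":0,"rx":0,"ry":0,"rz":1.4,"claw":255},
  {"x":0,"y":0,"z":0,"rx":0,"ry":0,"rz":2.0,"claw":255},
  {"x":0,"y":0,"z":0,"rx":0,"ry":0,"rz":2.5,"claw":255},
  {"x":0,"y":0,"z":0,"rx":0,"ry":0,"rz":2.5,"claw":255},
])

```text
time_s: 5.65
position: [0.5842, -0.0436, 0.2674]
tcp_rot: [[0.02, 1.0, -0.002], [1.0, -0.02, 0.001], [0.001, -0.002, -1.0]]
force: [-1.8, -1.4, -6.2]
opening: 0.404
grasp_force: 30.0
```

```bash
python3 -c "
from h import *
fix(.585,-.042,.267,138.2)"
```

```text
t 5.65 p [ 0.5842 -0.0436  0.2674] yaw 88.84 q [-15.2  26.   86.5   0.   67.7 -14. ] f [-1.8 -1.4 -6.2] m [-0.242  0.221  0.034]
move mm [1.6 0.7 0.4] rz -8.23 zaxis [-1.8e-03  7.0e-04 -1.0e+00]
```

Call:
apply_moves([
  {"x":0,"y":0,"z":0,"rx":0,"ry":0,"rz":0.7,"claw":255},
  {"x":0,"y":0,"z":0,"rx":0,"ry":0,"rz":1.4,"claw":255},
  {"x":0,"y":0,"z":0,"rx":0,"ry":0,"rz":2.0,"claw":255},
  {"x":0,"y":0,"z":0,"rx":0,"ry":0,"rz":2.5,"claw":255},
  {"x":0,"y":0,"z":0,"rx":0,"ry":0,"rz":2.5,"claw":255},
])

```text
time_s: 6.28
position: [0.5841, -0.0436, 0.2674]
tcp_rot: [[0.278, 0.961, -0.002], [0.961, -0.278, 0.001], [0.0, -0.002, -1.0]]
force: [-3.1, -2.4, -4.6]
opening: 0.405
grasp_force: 30.0
```

```bash
python3 -c "
from h import *
fix(.585,-.042,.267,138.2)"
```

```text
t 6.28 p [ 0.5841 -0.0436  0.2674] yaw 73.86 q [-15.2  25.9  86.5   0.   67.7   0.9] f [-3.1 -2.4 -4.6] m [-0.29   0.459  0.036]
move mm [1.8 0.5 0.4] rz -10.72 zaxis [-2.2e-03  8.0e-04 -1.0e+00]
```

Call:
apply_moves([
  {"x":-0.5,"y":-0.5,"z":0,"rx":0,"ry":0,"rz":0.7,"claw":255},
  {"x":-0.5,"y":-0.5,"z":0,"rx":0,"ry":0,"rz":1.4,"claw":255},
  {"x":-0.5,"y":-0.5,"z":0,"rx":0,"ry":0,"rz":2.0,"claw":255},
  {"x":-0.5,"y":-0.5,"z":0,"rx":0,"ry":0,"rz":2.5,"claw":255},
  {"x":-0.5,"y":-0.5,"z":0,"rx":0,"ry":0,"rz":2.5,"claw":255},
])

```text
time_s: 6.9
position: [0.5838, -0.0436, 0.2674]
tcp_rot: [[0.517, 0.856, -0.001], [0.856, -0.517, 0.001], [0.001, -0.002, -1.0]]
force: [-3.5, 0.3, -4.9]
opening: 0.404
grasp_force: 30.0
```

```bash
python3 -c "
from h import *
fix(.585,-.042,.267,138.2)"
```

```text
t 6.9 p [ 0.5838 -0.0436  0.2674] yaw 58.87 q [-15.2  25.9  86.6   0.1  67.6  15.9] f [-3.5  0.3 -4.9] m [0.117 0.41  0.092]
move mm [2.  0.2 0.4] rz -13.22 zaxis [-0.0014  0.0015 -1.    ]
```

The moment has risen to 0.09, so I'll probe in small steps.

Call:
apply_moves([
  {"x":0,"y":0,"z":0,"rx":0,"ry":0,"rz":0.15,"claw":255},
  {"x":0,"y":0,"z":0,"rx":0,"ry":0,"rz":0.25,"claw":255},
  {"x":0,"y":0,"z":0,"rx":0,"ry":0,"rz":0.25,"claw":255},
])

```text
time_s: 7.28
position: [0.5838, -0.0436, 0.2674]
tcp_rot: [[0.541, 0.841, -0.001], [0.841, -0.541, 0.001], [0.0, -0.002, -1.0]]
force: [-3.3, 2.0, -4.5]
opening: 0.407
grasp_force: 30.0
```

```bash
python3 -c "
from h import *
fix(.585,-.042,.267,138.2)"
```

```text
t 7.28 p [ 0.5838 -0.0436  0.2674] yaw 57.26 q [-15.2  25.9  86.6   0.1  67.6  17.5] f [-3.3  2.  -4.5] m [ 0.401  0.626 -0.034]
move mm [2.  0.1 0.4] rz -13.49 zaxis [-0.0013  0.0014 -1.    ]
```

```bash
cat >> h.py <<'E'
def mz(n=6):
    v=[]
    for i in range(n): capture('top'); s=read_state(); v.append(np.r_[s['force'],s['moment'][2]])
    v=np.array(v); R=np.array(s['tcp_rot']); print('t',round(s['time_s'],2),'p',np.round(s['position'],4),'yaw',np.degrees(np.arctan2(R[1,0],R[0,0])).round(2),'F',v.mean(0)[:3].round(1),'F tool',(v.mean(0)[:3]@R).round(1),'mz',v[:,3].round(3),'mean',v[:,3].mean().round(3))
E
python3 -c "
from h import *
mz()"
```

```text
t 7.58 p [ 0.5838 -0.0437  0.2674] yaw 57.25 F [-4.3  3.5 -4.5] F tool [ 0.6 -5.5  4.5] mz [0.019 0.049 0.012 0.066 0.014 0.065] mean 0.038
```

Call:
apply_moves([
  {"x":0,"y":-0.8,"z":0,"rx":0,"ry":0,"rz":0.6,"claw":255},
  {"x":0,"y":-0.8,"z":0,"rx":0,"ry":0,"rz":1.2,"claw":255},
  {"x":0,"y":-0.8,"z":0,"rx":0,"ry":0,"rz":1.8,"claw":255},
  {"x":0,"y":-0.8,"z":0,"rx":0,"ry":0,"rz":2.25,"claw":255},
  {"x":0,"y":-0.8,"z":0,"rx":0,"ry":0,"rz":2.25,"claw":255},
])

```text
time_s: 8.2
position: [0.5836, -0.0435, 0.2674]
tcp_rot: [[0.722, 0.692, -0.0], [0.692, -0.722, 0.001], [0.0, -0.001, -1.0]]
force: [-3.4, 3.5, -5.4]
opening: 0.404
grasp_force: 30.0
```

```bash
python3 -c "
from h import *
mz()"
```

```text
t 8.5 p [ 0.5836 -0.0435  0.2674] yaw 43.77 F [-2.9  3.9 -5.5] F tool [ 0.5 -4.8  5.5] mz [0.077 0.103 0.051 0.039 0.126 0.047] mean 0.074
```

Call:
apply_moves([
  {"x":0,"y":-0.8,"z":0,"rx":0,"ry":0,"rz":0.15,"claw":255},
  {"x":0,"y":-0.8,"z":0,"rx":0,"ry":0,"rz":0.25,"claw":255},
  {"x":0,"y":-0.8,"z":0,"rx":0,"ry":0,"rz":0.25,"claw":255},
])

```text
time_s: 8.88
position: [0.5835, -0.0435, 0.2674]
tcp_rot: [[0.74, 0.672, 0.001], [0.672, -0.74, -0.0], [0.001, 0.001, -1.0]]
force: [-0.6, 4.0, -8.6]
opening: 0.407
grasp_force: 30.0
```

```bash
python3 -c "
from h import *
mz()"
```

```text
t 9.18 p [ 0.5835 -0.0434  0.2674] yaw 42.24 F [-0.3  2.3 -9. ] F tool [ 1.4 -1.9  9. ] mz [0.09  0.035 0.045 0.019 0.039 0.038] mean 0.044
```

Call:
apply_moves([
  {"x":0,"y":0,"z":0,"rx":0,"ry":0,"rz":0.5,"claw":255},
  {"x":0,"y":0,"z":0,"rx":0,"ry":0,"rz":1.0,"claw":255},
  {"x":0,"y":0,"z":0,"rx":0,"ry":0,"rz":1.5,"claw":255},
  {"x":0,"y":0,"z":0,"rx":0,"ry":0,"rz":1.9,"claw":255},
  {"x":0,"y":0,"z":0,"rx":0,"ry":0,"rz":1.9,"claw":255},
])

```text
time_s: 9.8
position: [0.5833, -0.0433, 0.2675]
tcp_rot: [[0.858, 0.513, 0.0], [0.513, -0.858, 0.0], [0.0, 0.0, -1.0]]
force: [-0.5, 1.8, -9.4]
opening: 0.404
grasp_force: 30.0
```

```bash
python3 -c "
from h import *
mz()"
```

```text
t 10.1 p [ 0.5833 -0.0433  0.2675] yaw 30.86 F [  0.5   2.4 -10.2] F tool [ 1.7 -1.8 10.2] mz [0.037 0.059 0.104 0.095 0.095 0.114] mean 0.084
```

Call:
apply_moves([
  {"x":0,"y":0,"z":0,"rx":0,"ry":0,"rz":0.15,"claw":255},
  {"x":0,"y":0,"z":0,"rx":0,"ry":0,"rz":0.3,"claw":255},
  {"x":0,"y":0,"z":0,"rx":0,"ry":0,"rz":0.3,"claw":255},
])

```text
time_s: 10.48
position: [0.5833, -0.0433, 0.2675]
tcp_rot: [[0.874, 0.485, 0.0], [0.485, -0.874, -0.0], [0.0, 0.0, -1.0]]
force: [1.2, 4.6, -11.1]
opening: 0.406
grasp_force: 30.0
```

```bash
python3 -c "
from h import *
mz()"
```

```text
t 10.78 p [ 0.5833 -0.0433  0.2675] yaw 29.05 F [  1.8   2.1 -11.5] F tool [ 2.6 -0.9 11.5] mz [0.148 0.086 0.171 0.175 0.139 0.153] mean 0.145
```

Call:
apply_moves([
  {"x":0,"y":0,"z":0,"rx":0,"ry":0,"rz":0.15,"claw":255},
  {"x":0,"y":0,"z":0,"rx":0,"ry":0,"rz":0.25,"claw":255},
  {"x":0,"y":0,"z":0,"rx":0,"ry":0,"rz":0.25,"claw":255},
])

```text
time_s: 11.15
position: [0.5832, -0.0433, 0.2675]
tcp_rot: [[0.887, 0.462, 0.0], [0.462, -0.887, 0.0], [0.0, 0.0, -1.0]]
force: [2.0, 3.4, -11.9]
opening: 0.408
grasp_force: 30.0
```

```bash
python3 -c "
from h import *
mz()"
```

```text
t 11.45 p [ 0.5832 -0.0433  0.2675] yaw 27.55 F [  2.4   2.8 -12. ] F tool [ 3.4 -1.4 12. ] mz [0.228 0.231 0.244 0.195 0.215 0.24 ] mean 0.226
```

Call:
apply_moves([
  {"x":0,"y":0,"z":0,"rx":0,"ry":0,"rz":0.15,"claw":255},
  {"x":0,"y":0,"z":0,"rx":0,"ry":0,"rz":0.25,"claw":255},
  {"x":0,"y":0,"z":0,"rx":0,"ry":0,"rz":0.25,"claw":255},
])

```text
time_s: 11.82
position: [0.5832, -0.0433, 0.2675]
tcp_rot: [[0.898, 0.439, 0.0], [0.439, -0.898, -0.0], [0.0, 0.0, -1.0]]
force: [1.6, 1.4, -12.5]
opening: 0.407
grasp_force: 30.0
```

```bash
python3 -c "
from h import *
mz()"
```

```text
t 12.12 p [ 0.5832 -0.0432  0.2675] yaw 26.05 F [  2.5   4.3 -12. ] F tool [ 4.1 -2.8 12. ] mz [0.346 0.284 0.385 0.386 0.34  0.361] mean 0.35
```

The needle is seated at 0.35 N m after about 112° of turn, which means it started 7 clicks open. I'll let go so the knob springs back to click 0, then regrip.

Call:
apply_moves([
  {"x":0,"y":0,"z":0,"rx":0,"ry":0,"rz":0,"claw":100},
  {"x":0,"y":0,"z":0,"rx":0,"ry":0,"rz":0,"claw":100},
  {"x":0,"y":0,"z":0,"rx":0,"ry":0,"rz":0,"claw":100},
  {"x":0,"y":0,"z":0,"rx":0,"ry":0,"rz":0,"claw":100},
])

```text
time_s: 12.62
position: [0.5834, -0.0437, 0.2684]
tcp_rot: [[0.899, 0.439, 0.001], [0.439, -0.899, -0.001], [0.001, 0.001, -1.0]]
force: [-0.0, 0.1, -0.1]
opening: 0.602
grasp_force: 0.0
```

```bash
python3 -c "
from h import *
mz(3)"
```

```text
t 12.78 p [ 0.5832 -0.0434  0.2678] yaw 26.04 F [-0.1 -0.1 -0.2] F tool [-0.1  0.   0.2] mz [ 0.012 -0.015 -0.021] mean -0.008
```

Call:
apply_moves([
  {"x":0,"y":0,"z":0,"rx":0,"ry":0,"rz":0,"claw":255},
  {"x":0,"y":0,"z":0,"rx":0,"ry":0,"rz":0,"claw":255},
  {"x":0,"y":0,"z":0,"rx":0,"ry":0,"rz":0,"claw":255},
  {"x":0,"y":0,"z":0,"rx":0,"ry":0,"rz":0,"claw":255},
])

```text
time_s: 13.28
position: [0.5831, -0.0433, 0.2675]
tcp_rot: [[0.898, 0.439, -0.0], [0.439, -0.898, -0.0], [-0.0, 0.0, -1.0]]
force: [0.5, 0.3, -0.6]
opening: 0.407
grasp_force: 30.0
```

```bash
python3 -c "
from h import *
mz(4)"
```

```text
t 13.47 p [ 0.5831 -0.0433  0.2675] yaw 26.05 F [ 0.4  0.  -0.4] F tool [0.4 0.2 0.4] mz [-0.004  0.016 -0.013 -0.008] mean -0.002
```

Call:
apply_moves([
  {"x":0,"y":0,"z":0,"rx":0,"ry":0,"rz":-0.8,"claw":255},
  {"x":0,"y":0,"z":0,"rx":0,"ry":0,"rz":-1.6,"claw":255},
  {"x":0,"y":0,"z":0,"rx":0,"ry":0,"rz":-2.5,"claw":255},
  {"x":0,"y":0,"z":0,"rx":0,"ry":0,"rz":-3.3,"claw":255},
  {"x":0,"y":0,"z":0,"rx":0,"ry":0,"rz":-4.1,"claw":255},
  {"x":0,"y":0,"z":0,"rx":0,"ry":0,"rz":-5.0,"claw":255},
  {"x":0,"y":0,"z":0,"rx":0,"ry":0,"rz":-5.8,"claw":255},
  {"x":0,"y":0,"z":0,"rx":0,"ry":0,"rz":-6.6,"claw":255},
  {"x":0,"y":0,"z":0,"rx":0,"ry":0,"rz":-7.5,"claw":255},
  {"x":0,"y":0,"z":0,"rx":0,"ry":0,"rz":-7.5,"claw":255},
])

```text
time_s: 14.72
position: [0.5837, -0.0438, 0.2675]
tcp_rot: [[0.326, 0.945, 0.001], [0.945, -0.326, -0.001], [-0.001, 0.002, -1.0]]
force: [1.5, -1.1, -2.1]
opening: 0.406
grasp_force: 30.0
```

```bash
python3 -c "
from h import *
mz(4)"
```

```text
t 14.93 p [ 0.5837 -0.0438  0.2675] yaw 70.99 F [ 2.3 -2.1 -2.4] F tool [-1.3  2.9  2.5] mz [-0.017  0.013  0.007 -0.049] mean -0.012
```

Call:
apply_moves([
  {"x":0,"y":0,"z":0,"rx":0,"ry":0,"rz":-1.1,"claw":255},
  {"x":0,"y":0,"z":0,"rx":0,"ry":0,"rz":-2.2,"claw":255},
  {"x":0,"y":0,"z":0,"rx":0,"ry":0,"rz":-3.3,"claw":255},
  {"x":0,"y":0,"z":0,"rx":0,"ry":0,"rz":-4.4,"claw":255},
  {"x":0,"y":0,"z":0,"rx":0,"ry":0,"rz":-5.5,"claw":255},
  {"x":0,"y":0,"z":0,"rx":0,"ry":0,"rz":-6.6,"claw":255},
  {"x":0,"y":0,"z":0,"rx":0,"ry":0,"rz":-7.7,"claw":255},
  {"x":0,"y":0,"z":0,"rx":0,"ry":0,"rz":-8.8,"claw":255},
  {"x":0,"y":0,"z":0,"rx":0,"ry":0,"rz":-10.1,"claw":255},
  {"x":0,"y":0,"z":0,"rx":0,"ry":0,"rz":-10.1,"claw":255},
])

```text
time_s: 16.18
position: [0.5847, -0.0435, 0.2675]
tcp_rot: [[-0.664, 0.747, 0.004], [0.747, 0.664, -0.0], [-0.003, 0.003, -1.0]]
force: [5.1, -2.1, -4.3]
opening: 0.401
grasp_force: 30.0
```

```bash
python3 -c "
from h import *
mz(4)"
```

```text
t 16.38 p [ 0.5846 -0.0436  0.2675] yaw 131.59 F [ 4.8 -1.5 -4.8] F tool [-4.3  2.6  4.8] mz [-0.022  0.025 -0.083  0.022] mean -0.015
```

Call:
apply_moves([
  {"x":-0.8,"y":0.5,"z":0,"rx":0,"ry":0,"rz":0,"claw":100},
  {"x":-0.8,"y":0.5,"z":0,"rx":0,"ry":0,"rz":0,"claw":100},
  {"x":-0.8,"y":0.5,"z":0,"rx":0,"ry":0,"rz":0,"claw":100},
  {"x":-0.8,"y":0.5,"z":0,"rx":0,"ry":0,"rz":0,"claw":100},
  {"x":-0.8,"y":0.5,"z":0,"rx":0,"ry":0,"rz":0,"claw":255},
  {"x":-0.8,"y":0.5,"z":0,"rx":0,"ry":0,"rz":0,"claw":255},
  {"x":-0.8,"y":0.5,"z":0,"rx":0,"ry":0,"rz":0,"claw":255},
  {"x":-0.8,"y":0.5,"z":0,"rx":0,"ry":0,"rz":0,"claw":255},
])

```text
time_s: 17.38
position: [0.5843, -0.0433, 0.2676]
tcp_rot: [[-0.664, 0.747, 0.001], [0.747, 0.664, 0.001], [-0.0, 0.001, -1.0]]
force: [1.8, 2.1, -0.5]
opening: 0.404
grasp_force: 30.0
```

```bash
python3 -c "
from h import *
mz(4)"
```

```text
t 17.57 p [ 0.5843 -0.0433  0.2676] yaw 131.64 F [1.6 1.8 0.3] F tool [ 0.3  2.3 -0.3] mz [ 0.045 -0.001  0.023 -0.002] mean 0.016
```

Torque is about 0, so the knob is resting in a click. I'll push it down.

Call:
apply_moves([
  {"x":0,"y":0,"z":2,"rx":0,"ry":0,"rz":0,"claw":255},
  {"x":0,"y":0,"z":4,"rx":0,"ry":0,"rz":0,"claw":255},
  {"x":0,"y":0,"z":6,"rx":0,"ry":0,"rz":0,"claw":255},
  {"x":0,"y":0,"z":7.5,"rx":0,"ry":0,"rz":0,"claw":255},
  {"x":0,"y":0,"z":8,"rx":0,"ry":0,"rz":0,"claw":255},
  {"x":0,"y":0,"z":8,"rx":0,"ry":0,"rz":0,"claw":255},
])

```text
time_s: 18.32
position: [0.5844, -0.0433, 0.2614]
tcp_rot: [[-0.665, 0.747, 0.002], [0.747, 0.665, 0.0], [-0.001, 0.001, -1.0]]
force: [-1.3, 4.3, 11.4]
opening: 0.409
grasp_force: 30.0
```

```bash
python3 -c "
from h import *
mz(4)"
```

```text
t 18.52 p [ 0.5844 -0.0433  0.2615] yaw 131.66 F [-1.1  3.7 11.1] F tool [  3.5   1.6 -11.1] mz [0.005 0.004 0.033 0.003] mean 0.011
```

It moved down 6.1 mm to the original height. One slightly firmer press will confirm the stop, then I'll unload, release and rise.

Call:
apply_moves([
  {"x":0,"y":0,"z":1,"rx":0,"ry":0,"rz":0,"claw":255},
  {"x":0,"y":0,"z":2,"rx":0,"ry":0,"rz":0,"claw":255},
  {"x":0,"y":0,"z":2,"rx":0,"ry":0,"rz":0,"claw":255},
])

```text
time_s: 18.9
position: [0.5845, -0.0434, 0.2613]
tcp_rot: [[-0.665, 0.747, 0.003], [0.747, 0.665, -0.001], [-0.002, 0.002, -1.0]]
force: [-3.9, 3.9, 19.2]
opening: 0.406
grasp_force: 30.0
```

Call:
apply_moves([
  {"x":0,"y":0,"z":-2,"rx":0,"ry":0,"rz":0,"claw":255},
  {"x":0,"y":0,"z":-3,"rx":0,"ry":0,"rz":0,"claw":80},
  {"x":0,"y":0,"z":-3,"rx":0,"ry":0,"rz":0,"claw":80},
  {"x":0,"y":0,"z":-3,"rx":0,"ry":0,"rz":0,"claw":80},
  {"x":0,"y":0,"z":-3,"rx":0,"ry":0,"rz":0,"claw":80},
  {"x":0,"y":0,"z":-40,"rx":0,"ry":0,"rz":0,"claw":80},
  {"x":0,"y":0,"z":-100,"rx":0,"ry":0,"rz":0,"claw":80},
  {"x":0,"y":0,"z":-120,"rx":0,"ry":0,"rz":0,"claw":80},
  {"x":0,"y":0,"z":-120,"rx":0,"ry":0,"rz":0,"claw":80},
])

```text
time_s: 20.02
position: [0.5848, -0.0438, 0.3794]
tcp_rot: [[-0.665, 0.747, 0.004], [0.747, 0.665, -0.001], [-0.004, 0.002, -1.0]]
force: [-0.1, 0.3, -0.1]
opening: 0.686
grasp_force: 0.0
```

```bash
python3 -c "
from h import *
mz(1)
im,d,W=cloud('scene'); cv2.imwrite('pics/s2.png',cv2.resize(im[150:270,180:380,::-1],(0,0),fx=4,fy=4,interpolation=cv2.INTER_CUBIC))
for w in (np.load('scene.npy'),W):
    m=(np.hypot(w[...,0]-.5845,w[...,1]+.0425)<.012)&(w[...,2]>.255)&(w[...,2]<.29); print(m.sum(),np.percentile(w[m][:,2],[10,50,90]).round(4))"
```

```text
t 20.07 p [ 0.5838 -0.0436  0.3774] yaw 131.65 F [ 0.5 -0.3 -0.1] F tool [-0.5  0.1  0.1] mz [0.019] mean 0.019
48 [0.2656 0.2673 0.2697]
48 [0.266  0.2675 0.2694]
```

View pics/s2.png

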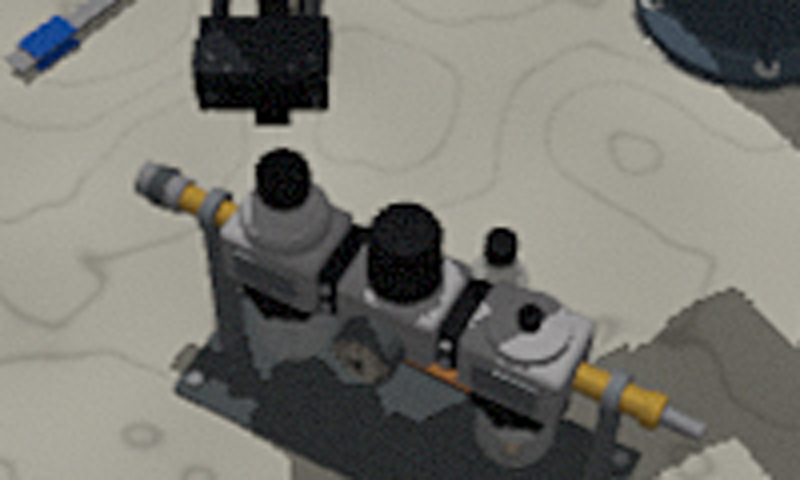

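The knob at (283,180) in the crop is back at its original locked height. The gripper is clear, and the rest of the unit and the bottle haven't moved.

```bash
python3 -c "
from h import *
print(hand_in())"
```

```text
the job is handed in; nothing more can be done
None
```

The oiler is reset and handed in: I unlocked the knob, seated the needle at about 0.35 N m, opened it seven clicks (by measured angle, 105°) and pushed the knob fully down to lock; nothing else on the bench was touched.

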